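# Assemble a test-sieve stack on the shaker

## Task

Build the sieve stack on the round seat of the small sieve shaker, from the bottom up: first the plain pan, then the low fine-mesh sieve, then the taller coarse-mesh sieve, and last the steel lid with the black knob. Each part must sit upright and fully home on the one below, and the finished stack is left standing free. Leave the cup, the tape roll and the vial where they are.

Things in the scene. Friction and masses are not known exactly. Their poses are not given: they have to be found in the camera images.
- shaker_seat (a point): centre of the round flat seat on top of the small sieve shaker, at the seat surface, 26 mm above the worktop; z up. The shaker is fixed: a grey square housing, 116 x 116 mm and 21 mm high, with a dark round deck; an aluminium lip ring (inner diameter 76 mm, outer 86 mm) stands 5 mm above the seat round it.
- pan_center (a point): receiver pan, loose: open steel pan, smooth closed bottom, no mesh; outer diameter 64 mm, height 30 mm, wall 2 mm (inner diameter 60 mm), straight sides down to a flat underside. Point: on its axis, half-way up (15 mm above its underside); z up. Stands upright on the worktop; fits inside the lip of the shaker's seat.
- fine_sieve_center (a point): fine sieve, loose: the lower steel sieve, dense mesh (2.5 mm pitch), 40 mm high, wall 2 mm. Lowest 8 mm: skirt 53 mm wide, tapered to 47 at the bottom; straight wall of 64 mm diameter from 8 to 40 mm. Point: on its axis, half-way up (20 mm above its underside); z up. Stands on its skirt, which drops into the 60 mm open top of the part below until the shoulder rests on its rim.
- coarse_sieve_center (a point): coarse sieve, loose: the taller steel sieve, wide mesh (14 mm pitch), 56 mm high, wall 2 mm, inner diameter 60 mm. Lowest 8 mm: same skirt as the fine sieve (53 mm, tapered to 47); straight wall of 64 mm diameter from 8 to 56 mm. Point: on its axis, half-way up (28 mm above its underside); z up. Stands upright on its skirt.
- lid_center (a point): sieve lid, loose: steel disc with a black knob, 36 mm high in all: skirt 0 to 8 mm (53 mm wide, tapered to 47), disc 8 to 12 mm (diameter 64 mm), knob above it: neck 16 mm wide up to 15 mm, then widening to diameter 22 mm from 18 to 36 mm. Point: on its axis, half-way up (18 mm above its underside); z up. Stands upright on its skirt.
- cup_center (a point): bystander: white translucent plastic specimen cup, open, 61 mm in diameter, 66 mm high, standing loose among the parts. Point: on its axis, half-way up.
- tape_center (a point): bystander: roll of tape lying flat and loose, 96 mm in diameter, 25 mm high. Point: its centre, half-way up.
- vial_center (a point): bystander: small white vial with a screw cap standing upright and loose, 25 mm in diameter, 48 mm high. Point: on its axis, half-way up.

How it is judged:
By the outcome, as a careful person would: the job done as asked, in the order asked, and still so for the second after the job is handed in, with the robot touching nothing.
It also fails if it takes over 141 s, if anything falls off the work surface, if the arm or the gripper's body presses on something with over 40 N, if the wrist force passes 120 N, or if a joint passes its speed limit or range.

## Robot

A 6-joint arm with a two-finger parallel gripper is mounted at the origin on a cart in front of the work surface, level with it; the furniture and walls round the work are solid. World frame = base frame: x ahead of the robot, y to its left, z up, the work surface at z = 0. Lengths are in m, angles in rad, forces in N, time in s.
With the tool pointing down it reaches from about 0.35 to 0.775 m from the base axis. Payload 5.5 kg.
Tool frame: the origin (TCP) lies between the finger pads; the fingertips stand 11 mm ahead of it and the grasp point (between the pads) lies 8 mm behind it (tips_ahead is the distance from the TCP to the fingertips, in m); z points along the fingers, y is the line along which they close (so a half turn about z gives the same grasp; the last joint's range is limited). The gripper opens to 85 mm and grips with 20 to 120 N. Pads are 22 mm wide; open, the fingers measure 114 mm over their backs; the gripper's body (76 mm by 85 mm) begins 54 mm behind the grasp point. The pads swing forward as they close: fully open they stand 13 mm farther back than shut.
Start: joints at [-1.28, 0.313, 0.046, 1.304, 0, 1.431], TCP at [0.24, -0.523, 0.242] pointing down, gripper open.
Joint ranges: [-2.76, 2.76], [-0.86, 1.69], [-1.03, 1.26], [-2.2, 2.34], [-1.47, 1.5], [-3.14, 3.14]. Speed limits (rad/s): [2.57, 2.57, 3.14, 3.14, 3.14, 3.14].

## Interface

Orientations are given as a unit quaternion [w, x, y, z].
In Python, from workcell import * gives the robot as it stands. The module is installed in compiled form; this text tells all that it offers.
- The arm moves only by the tool jog_arm, never from a script. Its argument "moves" is a list of rows, each an object with "fingers": the closure, from 0 (fully open) to 1 (shut); "slide": the shift along the tool's x, y, z in mm, a list of three; "angular": the turn, a rotation vector about the tool's x, y, z in degrees, a list of three. A call has 1 to 10 rows; each row is the pose to reach, as a shift and turn from the pose commanded when the call began, along the tool's axes at that moment; what a row does not reach only later rows make up. A row lasts 1/12 s, in which the tool goes at most 41.7 mm and 7.16 degrees, less where a joint would pass 70% of its speed; a pose out of reach is approached as far as the arm can. A call with a gripper value outside its range is refused whole. The fingers move at their own pace and stop on an object; "squeeze" is the grip in N (left out, the last holds). Time passes only in rows, so rows that repeat a pose let the fingers close. It gives the time, the measured TCP pose, the force, the opening and the grip force at its end, in the units of the state.
- get_state(): the state, without advancing time (a new reading comes with each control period).
- read_camera(name): name is "scene" or "top"; returns a dict with "color" (400x640x3 uint8, red, green, blue), "fovy" (degrees; the focal length in pixels is half the picture's height over the tangent of half this angle, whatever the lens; pixels are square), "cx", "cy" (the principal point, pixels), "D" ([k1, k2, p1, p2, k3] as OpenCV has them; the pictures are not rectified), "world_from_camera" (4x4, takes a point from camera to world coordinates). Camera axes: x right, y down, z forward; pixel columns grow to the right and rows downward; lengths in m; the calibration is good to about 2 mm. A picture is of the moment at which its call begins. There is no depth.
- hand_in(): hands the job in; it is judged then, once.
Trained networks look in a picture, given as the dict that the camera call returned (one of the last four; its "shot" number tells which), for a name from the list of things; names that differ only in an ending like _2 or _b are one class to them, and where a whole thing is asked for, a point or a joint stands for the part that bears it (a point fixed in the world has none). Each returns a list of dicts, best first, with "p" (0 to 1); they miss things now and then, are a little off and sometimes report something else, mostly with a low value. They report only what shows in the picture. A call takes as long as a camera call.
- look_for(target, picture): "point" ([column, row] in pixels, amid what is visible of it).
- tip_of(target, picture): "point" ([column, row] in pixels: a listed point, or the origin of a listed thing).
The state is a dict: "clock": time; "joint_pos": joint angles; "qvel": joint speeds; "tau": joint torques, N m; "tcp_pos": TCP position; "orientation": TCP orientation; "wrist_force": force on the tool from outside, world axes, zero at the start; "ft_torque": the same for the moment, N m; "finger_gap": finger opening in m; "grip_force": force on a finger pad.
Only numpy, scipy, OpenCV 4.12 (cv2) and the standard library are available. Lean on these libraries where they do the work, as an engineer would, in place of code of your own. Each camera call takes 0.05 s, during which the arm holds its last target. There are 200 camera calls.

## Working session

There is one attempt and no reset: what is moved stays moved. The work goes in short steps, Python scripts to look and compute and a tool call to move; the robot and the scene stay as the last step left them, time stands still between calls to the robot, and variables do not carry over. Pictures are saved under pics/ and viewed, at most 14 in all, crops included, and the job is handed in when it is done.

Besides the shell and the picture viewer there is one more tool, called after ">>>" by a JSON object that holds its "api" and its "payload", one argument or row to a line. jog_arm: Moves the arm, as the interface text tells. Its arguments: {"type":"object","properties":{"moves":{"type":"array","items":{"type":"object","properties":{"fingers":{"type":"number"},"slide":{"type":"array","items":{"type":"number"}},"angular":{"type":"array","items":{"type":"number"}}}}},"squeeze":{"type":"number"}},"required":["moves"]}

```bash
mkdir -p pics; cat > h.py <<'E'
from workcell import *
import numpy as np, cv2
def K(p):
    f=p["color"].shape[0]/2/np.tan(np.radians(p["fovy"])/2)
    return np.array([[f,0,p["cx"]],[0,f,p["cy"]],[0,0,1.]])
def ray(p,uv):
    n=cv2.undistortPoints(np.array([[uv]],float),K(p),np.array(p["D"],float))[0,0]
    T=np.array(p["world_from_camera"]); return T[:3,3],T[:3,:3]@np.array([n[0],n[1],1])
def at(p,uv,z):
    o,d=ray(p,uv); return o+d*(z-o[2])/d[2]
def proj(p,X):
    T=np.linalg.inv(np.array(p["world_from_camera"]))
    return cv2.projectPoints(np.array(X,float).reshape(-1,3),cv2.Rodrigues(T[:3,:3])[0],T[:3,3],K(p),np.array(p["D"],float))[0][:,0]
def save(p,n): cv2.imwrite("pics/"+n,p["color"][:,:,::-1])
Z=dict(shaker_seat=.026,pan_center=.015,fine_sieve_center=.02,coarse_sieve_center=.028,lid_center=.018,cup_center=.033,tape_center=.0125,vial_center=.024)
E
python3 - <<'E'
from h import *
s=get_state(); print({k:np.round(v,3) for k,v in s.items()})
for c in("scene","top"):
    p=read_camera(c); save(p,c+"0.png"); print(c,np.round(p["world_from_camera"],3).tolist(),p["fovy"])
    for k,z in Z.items():
        r=tip_of(k,p); print(k,[(np.round(a["point"],0).tolist(),round(a["p"],2),np.round(at(p,a["point"],z)[:2],3).tolist()) for a in r[:3]])
E
```

```text
{'clock': np.float64(0.0), 'joint_pos': array([-1.28 ,  0.314,  0.045,  1.304,  0.   ,  1.431]), 'qvel': array([-0.   ,  0.002,  0.   ,  0.   ,  0.001,  0.001]), 'tau': array([ 1.0000e-03, -4.8063e+01,  2.9853e+01,  1.9000e-02, -0.0000e+00,
        0.0000e+00]), 'tcp_pos': array([ 0.24 , -0.522,  0.241]), 'orientation': array([-0.001,  0.977,  0.214, -0.   ]), 'wrist_force': array([-0.414, -1.059,  0.213]), 'ft_torque': array([-0.043, -0.062, -0.045]), 'grip_force': np.float64(0.0), 'finger_gap': np.float64(0.086)}
scene [[-0.811, -0.3, 0.502, -0.125], [-0.584, 0.38, -0.717, 0.84], [0.024, -0.875, -0.484, 0.672], [0.0, 0.0, 0.0, 1.0]] 47.883334572836745
shaker_seat [([226.0, 232.0], 0.88, [0.621, 0.188])]
pan_center []
fine_sieve_center [([339.0, 169.0], 0.55, [0.609, -0.315]), ([391.0, 178.0], 0.35, [0.439, -0.362])]
coarse_sieve_center [([276.0, 261.0], 0.64, [0.441, 0.205])]
lid_center [([354.0, 204.0], 0.52, [0.447, -0.15])]
cup_center [([388.0, 176.0], 0.6, [0.443, -0.348])]
tape_center [([302.0, 205.0], 0.97, [0.568, -0.058])]
vial_center [([273.0, 222.0], 0.61, [0.561, 0.077])]
top [[0.037, -0.979, 0.202, 0.351], [-0.999, -0.037, 0.005, -0.076], [0.003, -0.203, -0.979, 1.038], [0.0, 0.0, 0.0, 1.0]] 46.07682288887979
shaker_seat [([200.0, 171.0], 0.75, [0.612, 0.201])]
pan_center [([276.0, 260.0], 0.71, [0.423, 0.022])]
fine_sieve_center [([428.0, 185.0], 0.63, [0.601, -0.308])]
coarse_sieve_center [([188.0, 255.0], 0.74, [0.425, 0.208])]
lid_center [([362.0, 251.0], 0.97, [0.449, -0.164]), ([274.0, 258.0], 0.52, [0.427, 0.025])]
cup_center [([449.0, 257.0], 0.82, [0.441, -0.349])]
tape_center [([329.0, 192.0], 0.89, [0.578, -0.09])]
vial_center [([275.0, 260.0], 0.53, [0.423, 0.022]), ([254.0, 192.0], 0.47, [0.568, 0.076])]
```

```bash
python3 - <<'E'
import cv2
for n in("scene0","top0"):
    a=cv2.imread(f"pics/{n}.png"); a=a[130:330] if n=="scene0" else a[120:320]
    a=a[:,130:530]
    cv2.imwrite(f"pics/{n}c.png",cv2.resize(a,None,fx=2,fy=2,interpolation=cv2.INTER_CUBIC))
E
```

```text
(no output)
```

View pics/top0c.png

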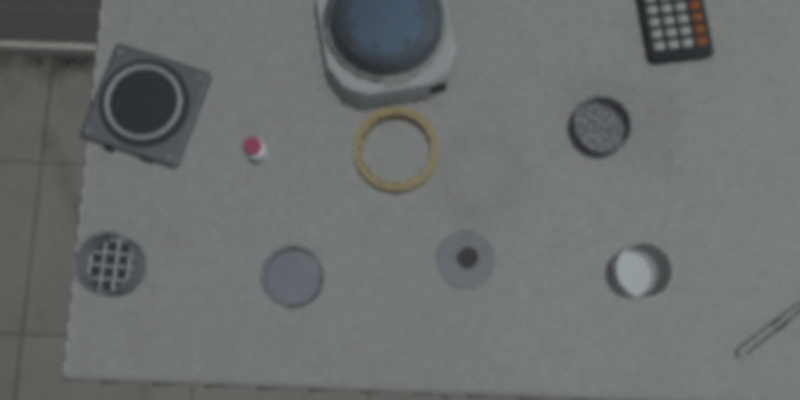

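View pics/scene0c.png

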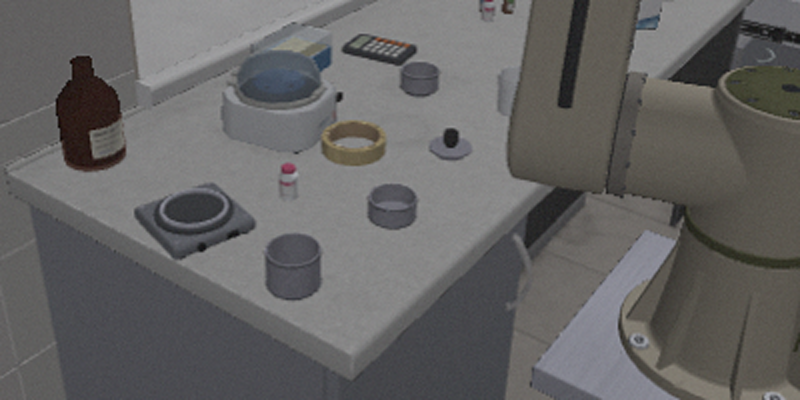

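The top picture shows (full-frame px) seat (202,171), coarse (186,252), pan (276,258), lid (363,250) and fine sieve (429,183), all upright. The bottle is behind the shaker and the domed machine is behind the tape. Next I refine the positions by fitting rim circles to the edges.

```bash
cat >> h.py <<'E'
th=np.linspace(0,2*np.pi,90,endpoint=False)
C=dict(shaker_seat=[(.043,.031),(.038,.031)],pan_center=[(.032,.03),(.03,.03)],fine_sieve_center=[(.032,.04),(.03,.04)],coarse_sieve_center=[(.032,.056),(.03,.056)],lid_center=[(.032,.012),(.011,.036)])
def circ(x,y,r,z): return np.c_[x+r*np.cos(th),y+r*np.sin(th),0*th+z]
def fit(p,circs,x0,y0,R=.016,dz=0.):
    g=cv2.GaussianBlur(cv2.cvtColor(p["color"],cv2.COLOR_RGB2GRAY).astype(np.float32),(0,0),.8)
    gx,gy=cv2.Sobel(g,5,1,0),cv2.Sobel(g,5,0,1)
    best=(-1,)
    for st,Rr in((.002,R),(.0005,.002)):
        cx,cy=(x0,y0) if best[0]<0 else best[1:]
        for x in np.arange(cx-Rr,cx+Rr+1e-9,st):
            for y in np.arange(cy-Rr,cy+Rr+1e-9,st):
                s=0
                for r,z in circs:
                    a=proj(p,circ(x,y,r,z+dz)).astype(np.float32); n=a-a.mean(0); t=np.roll(a,-1,0)-np.roll(a,1,0)
                    n=np.c_[t[:,1],-t[:,0]]; n/=np.linalg.norm(n,axis=1)[:,None]
                    f=lambda G:cv2.remap(G,a[:,0].reshape(-1,1),a[:,1].reshape(-1,1),1)[:,0]
                    s+=abs(f(gx)*n[:,0]+f(gy)*n[:,1]).clip(0,150).mean()
                if s>best[0]: best=(s,x,y)
    return best
E
python3 - <<'E'
from h import *
G=dict(shaker_seat=(.614,.198),pan_center=(.424,.021),fine_sieve_center=(.604,-.311),coarse_sieve_center=(.43,.207),lid_center=(.448,-.162))
for c in("top","scene"):
    p=read_camera(c); im=cv2.resize(p["color"][:,:,::-1],None,fx=3,fy=3,interpolation=cv2.INTER_CUBIC); tiles=[]
    for k,(x,y) in G.items():
        b=fit(p,C[k],x,y); print(c,k,np.round(b,4))
        for r,z in C[k]: cv2.polylines(im,[(proj(p,circ(b[1],b[2],r,z))*3+1).astype(np.int32)],True,(0,255,0),1)
        u=(proj(p,[b[1],b[2],.03])[0]*3).astype(int); tiles.append(im[max(u[1]-120,0):,max(u[0]-80,0):][:240,:160])
    cv2.imwrite(f"pics/f_{c}.png",np.hstack(tiles))
    if c=="scene": print("bottle",at(p,(177,211),0))
a=np.vstack([cv2.imread("pics/f_top.png"),cv2.imread("pics/f_scene.png")]);cv2.imwrite("pics/f.png",a)
E
```

```text
top shaker_seat [193.4342   0.612    0.1955]
top pan_center [7.46426e+01 4.28000e-01 2.35000e-02]
top fine_sieve_center [169.6835   0.6035  -0.3095]
top coarse_sieve_center [104.9023   0.4275   0.2015]
top lid_center [122.4406   0.4525  -0.1655]
scene shaker_seat [2.39075e+02 6.07000e-01 2.00500e-01]
scene pan_center [2.245127e+02 4.275000e-01 2.000000e-02]
scene fine_sieve_center [161.9784   0.6025  -0.31  ]
scene coarse_sieve_center [193.3747   0.4315   0.213 ]
scene lid_center [ 1.864851e+02  4.505000e-01 -1.595000e-01]
bottle [0.84066134 0.17036387 0.        ]
```

View pics/f.png

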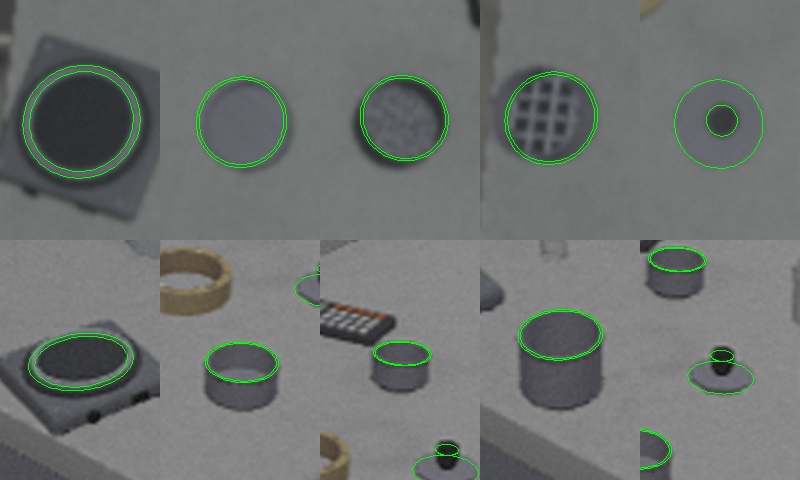

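Both views agree to within about 5 mm and the overlays fit. The exception is the coarse sieve in the top view, where the fit locked onto the base, so there I use the scene fit. I now move above the pan, turning the tool to yaw 90°.

>>> {"api": "jog_arm", "payload": {
  "moves": [
    {"fingers": 0,"slide": [398,-416,0],"angular": [0,0,-65.3]},
    {"fingers": 0,"slide": [398,-416,0],"angular": [0,0,-65.3]},
    {"fingers": 0,"slide": [398,-416,0],"angular": [0,0,-65.3]},
    {"fingers": 0,"slide": [398,-416,0],"angular": [0,0,-65.3]},
    {"fingers": 0,"slide": [398,-416,0],"angular": [0,0,-65.3]},
    {"fingers": 0,"slide": [398,-416,0],"angular": [0,0,-65.3]},
    {"fingers": 0,"slide": [398,-416,0],"angular": [0,0,-65.3]},
    {"fingers": 0,"slide": [398,-416,0],"angular": [0,0,-65.3]},
    {"fingers": 0,"slide": [398,-416,0],"angular": [0,0,-65.3]},
    {"fingers": 0,"slide": [398,-416,0],"angular": [0,0,-65.3]}
  ],
  "squeeze": 40
}}

```text
clock: 1.83
tcp_pos: [0.3763, -0.1268, 0.2427]
orientation: [0.001, 0.706, 0.709, 0.0]
wrist_force: [1.3, -0.6, -0.1]
finger_gap: 0.0852
grip_force: 0.0
```

```bash
cat > st.py <<'E'
from h import *
import sys
from scipy.spatial.transform import Rotation as R
s=get_state(); q=s["orientation"]; M=R.from_quat([q[1],q[2],q[3],q[0]]).as_matrix()
print("t",round(float(s["clock"]),2),"tcp",np.round(s["tcp_pos"],4),"F",np.round(s["wrist_force"],1),"gap",round(float(s["finger_gap"]),4),"grip",s["grip_force"]); print(np.round(M,3).tolist())
if len(sys.argv)>3: print("slide mm",np.round(M.T@(np.array(sys.argv[1:4],float)-s["tcp_pos"])*1000,1))
E
python3 st.py .428 .022 .12
```

```text
t 1.83 tcp [ 0.3763 -0.1268  0.2427] F [ 1.3 -0.6 -0.1] gap 0.0852 grip 0.0
[[-0.005, 1.0, 0.001], [1.0, 0.005, -0.001], [-0.001, 0.001, -1.0]]
slide mm [148.6  52.2 122.6]
```

>>> {"api": "jog_arm", "payload": {
  "moves": [
    {"fingers": 0,"slide": [149,52,60]},
    {"fingers": 0,"slide": [149,52,60]},
    {"fingers": 0,"slide": [149,52,60]},
    {"fingers": 0,"slide": [149,52,60]},
    {"fingers": 0,"slide": [149,52,60]},
    {"fingers": 0,"slide": [149,52,190]},
    {"fingers": 0,"slide": [149,52,190]},
    {"fingers": 0,"slide": [149,52,190]},
    {"fingers": 0,"slide": [149,52,190]},
    {"fingers": 0,"slide": [149,52,190]}
  ]
}}

```text
schema error: expected keys fingers, slide, angular
```

```bash
python3 st.py .428 .022 .019; python3 -c "
from h import *
for c in('scene','top'):
    p=read_camera(c); save(p,c+'1.png')
import cv2
p=cv2.imread('pics/scene1.png')[170:310,240:400];q=cv2.imread('pics/top1.png')[190:330,200:360]
cv2.imwrite('pics/g1.png',cv2.resize(np.hstack([p,q]),None,fx=2.5,fy=2.5))"
```

```text
t 1.83 tcp [ 0.3763 -0.1268  0.2427] F [ 1.3 -0.6 -0.1] gap 0.0852 grip 0.0
[[-0.005, 1.0, 0.001], [1.0, 0.005, -0.001], [-0.001, 0.001, -1.0]]
slide mm [148.7  52.1 223.6]
```

View pics/g1.png

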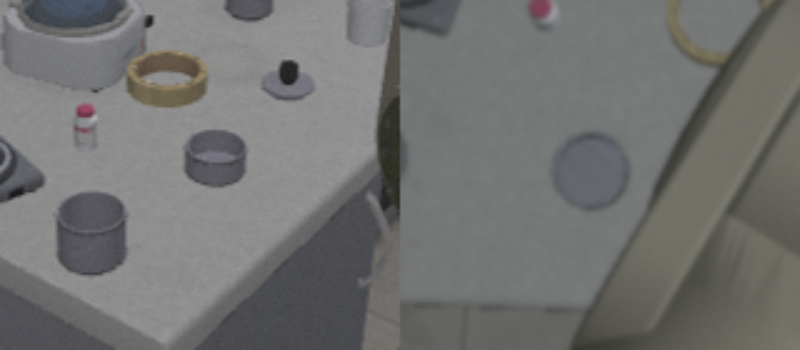

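The move was refused because each row needs all three keys, so the arm has not moved and the pan is undisturbed. I resend it with "angular" included.

>>> {"api": "jog_arm", "payload": {
  "moves": [
    {"fingers": 0,"slide": [149,52,60],"angular": [0,0,0]},
    {"fingers": 0,"slide": [149,52,60],"angular": [0,0,0]},
    {"fingers": 0,"slide": [149,52,60],"angular": [0,0,0]},
    {"fingers": 0,"slide": [149,52,60],"angular": [0,0,0]},
    {"fingers": 0,"slide": [149,52,60],"angular": [0,0,0]},
    {"fingers": 0,"slide": [149,52,180],"angular": [0,0,0]},
    {"fingers": 0,"slide": [149,52,180],"angular": [0,0,0]},
    {"fingers": 0,"slide": [149,52,180],"angular": [0,0,0]},
    {"fingers": 0,"slide": [149,52,180],"angular": [0,0,0]},
    {"fingers": 0,"slide": [149,52,180],"angular": [0,0,0]}
  ]
}}

```text
clock: 2.77
tcp_pos: [0.4264, 0.02, 0.0614]
orientation: [-0.002, 0.708, 0.707, -0.002]
wrist_force: [0.5, -0.2, 0.8]
finger_gap: 0.0856
grip_force: 0.0
```

```bash
python3 st.py .428 .022 .019; python3 -c "
from h import *
for c in('scene','top'):
    p=read_camera(c); save(p,c+'1.png')
import cv2
p=cv2.imread('pics/scene1.png')[170:310,240:400];q=cv2.imread('pics/top1.png')[190:330,200:360]
cv2.imwrite('pics/g1b.png',cv2.resize(np.hstack([p,q]),None,fx=2.5,fy=2.5))"
```

```text
t 2.77 tcp [0.4264 0.02   0.0614] F [ 0.5 -0.2  0.8] gap 0.0856 grip 0.0
[[0.001, 1.0, -0.005], [1.0, -0.001, 0.0], [0.0, -0.005, -1.0]]
slide mm [ 2.   1.8 42.4]
```

View pics/g1b.png

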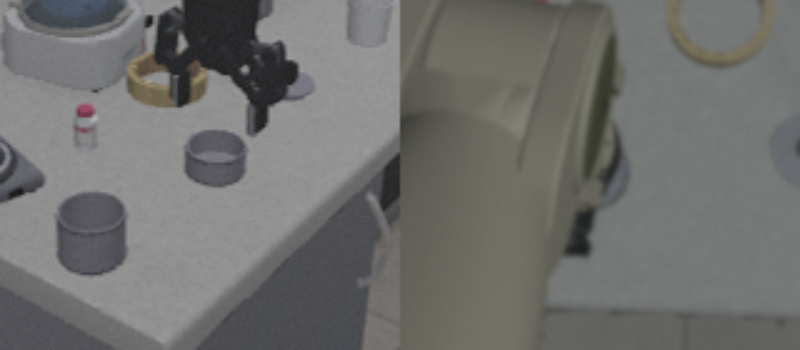

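The open fingers straddle the pan (crop centre about (215,158)), with the tips about 50 mm up. I descend and close.

>>> {"api": "jog_arm", "payload": {
  "moves": [
    {"fingers": 0,"slide": [2,2,42],"angular": [0,0,0]},
    {"fingers": 0,"slide": [2,2,42],"angular": [0,0,0]},
    {"fingers": 0,"slide": [2,2,42],"angular": [0,0,0]},
    {"fingers": 1,"slide": [2,2,42],"angular": [0,0,0]},
    {"fingers": 1,"slide": [2,2,42],"angular": [0,0,0]},
    {"fingers": 1,"slide": [2,2,42],"angular": [0,0,0]},
    {"fingers": 1,"slide": [2,2,42],"angular": [0,0,0]},
    {"fingers": 1,"slide": [2,2,42],"angular": [0,0,0]},
    {"fingers": 1,"slide": [2,2,42],"angular": [0,0,0]},
    {"fingers": 1,"slide": [2,2,42],"angular": [0,0,0]}
  ],
  "squeeze": 40
}}

```text
clock: 3.7
tcp_pos: [0.4314, 0.022, 0.0226]
orientation: [0.001, 0.707, 0.707, 0.001]
wrist_force: [-1.7, 0.0, 8.1]
finger_gap: 0.0614
grip_force: 42.0
```

```bash
python3 st.py .6095 .198 .12
```

```text
t 3.7 tcp [0.4314 0.022  0.0226] F [-1.7  0.   8.1] gap 0.0614 grip 42.042340580374
[[0.0, 1.0, 0.003], [1.0, -0.0, -0.001], [-0.001, 0.003, -1.0]]
slide mm [176.  178.3 -96.9]
```

>>> {"api": "jog_arm", "payload": {
  "moves": [
    {"fingers": 1,"slide": [0,0,-100],"angular": [0,0,0]},
    {"fingers": 1,"slide": [0,0,-100],"angular": [0,0,0]},
    {"fingers": 1,"slide": [0,0,-100],"angular": [0,0,0]},
    {"fingers": 1,"slide": [0,0,-100],"angular": [0,0,0]},
    {"fingers": 1,"slide": [120,122,-100],"angular": [0,0,0]},
    {"fingers": 1,"slide": [120,122,-100],"angular": [0,0,0]},
    {"fingers": 1,"slide": [120,122,-100],"angular": [0,0,0]},
    {"fingers": 1,"slide": [120,122,-100],"angular": [0,0,0]},
    {"fingers": 1,"slide": [120,122,-100],"angular": [0,0,0]},
    {"fingers": 1,"slide": [120,122,-100],"angular": [0,0,0]}
  ]
}}

```text
clock: 4.53
tcp_pos: [0.5533, 0.1439, 0.1195]
orientation: [0.0, 0.706, 0.708, -0.0]
wrist_force: [-0.6, -1.3, -1.4]
finger_gap: 0.0613
grip_force: 46.3
```

```bash
python3 st.py .6095 .198 .12; python3 -c "
from h import *
p=read_camera('scene'); save(p,'scene2.png')
s=get_state()['tcp_pos']; print(proj(p,s))
r=tip_of('pan_center',p); print(r[:2], [at(p,a['point'],s[2]-.0035) for a in r[:2]])
import cv2
u=proj(p,s)[0].astype(int); a=p['color'][max(u[1]-80,0):u[1]+70,u[0]-90:u[0]+90,::-1]
cv2.imwrite('pics/g2.png',cv2.resize(a,None,fx=3,fy=3))"
```

```text
t 4.53 tcp [0.5533 0.1439 0.1195] F [-0.6 -1.3 -1.4] gap 0.0613 grip 46.29652359522879
[[-0.002, 1.0, -0.0], [1.0, 0.002, -0.0], [-0.0, -0.0, -1.0]]
slide mm [53.9 56.3 -0.5]
[[256.9949477  201.95316762]]
[{'point': [307.0, 201.0], 'p': 0.7}, {'point': [258.5, 200.1], 'p': 0.57}] [array([0.46176862, 0.05824712, 0.11595294]), array([0.55937091, 0.12923519, 0.11595294])]
```

View pics/g2.png

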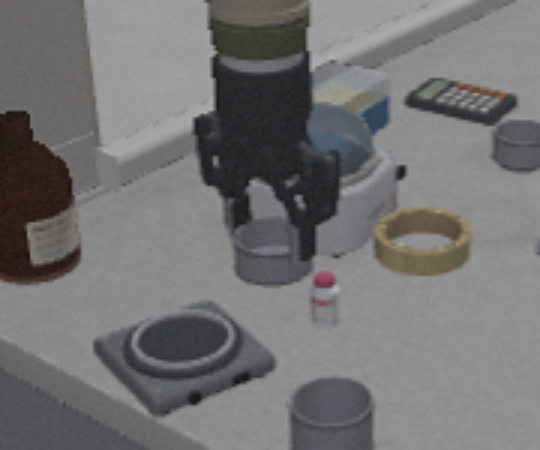

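The pan is held level and the seat is clear. I check the pan's offset from the TCP with the rim fit.

```bash
python3 -c "
from h import *
p=read_camera('scene'); s=get_state()['tcp_pos']
for h in (.0,.004):
  print(fit(p,[(.032,s[2]-.0226+.03+h),(.032,s[2]-.0226+h)],s[0],s[1]))
print(fit(p,C['shaker_seat'],.6095,.198),s)
p=read_camera('top');print(fit(p,C['shaker_seat'],.6095,.198))
"
```

```text
(np.float32(164.15361), np.float64(0.551652622393014), np.float64(0.1401251207702114))
(np.float32(164.44788), np.float64(0.5466526223930139), np.float64(0.1451251207702114))
(np.float32(250.03247), np.float64(0.6069999999999999), np.float64(0.2005)) [0.55065262 0.14162512 0.11981696]
(np.float32(86.03598), np.float64(0.5915), np.float64(0.197))
```

>>> {"api": "jog_arm", "payload": {
  "moves": [
    {"fingers": 1,"slide": [57,58,0],"angular": [0,0,0]},
    {"fingers": 1,"slide": [57,58,0],"angular": [0,0,0]},
    {"fingers": 1,"slide": [57,58,0],"angular": [0,0,0]},
    {"fingers": 1,"slide": [57,58,50],"angular": [0,0,0]},
    {"fingers": 1,"slide": [57,58,50],"angular": [0,0,0]},
    {"fingers": 1,"slide": [57,58,55],"angular": [0,0,0]},
    {"fingers": 1,"slide": [57,58,55],"angular": [0,0,0]}
  ]
}}

```text
clock: 5.32
tcp_pos: [0.6083, 0.1981, 0.0643]
orientation: [-0.001, 0.708, 0.707, -0.002]
wrist_force: [0.3, 0.1, -1.3]
finger_gap: 0.0612
grip_force: 46.2
```

```bash
python3 st.py .609 .199 .0486; python3 -c "
from h import *
p=read_camera('scene'); s=get_state()['tcp_pos']
print(fit(p,[(.032,s[2]-.0226+.03)],s[0],s[1],.01),s)
u=proj(p,s)[0].astype(int); a=p['color'][u[1]-70:u[1]+60,u[0]-80:u[0]+80,::-1]
cv2.imwrite('pics/g3.png',cv2.resize(a,None,fx=3.5,fy=3.5,interpolation=cv2.INTER_CUBIC))"
```

```text
t 5.32 tcp [0.6083 0.1981 0.0643] F [ 0.3  0.1 -1.3] gap 0.0612 grip 46.23174668289721
[[0.001, 1.0, -0.004], [1.0, -0.001, -0.001], [-0.001, -0.004, -1.0]]
slide mm [ 1.   0.7 15.7]
(np.float32(78.473045), np.float64(0.6060366896066343), np.float64(0.19685940570096405)) [0.60953669 0.19835941 0.06573544]
```

View pics/g3.png

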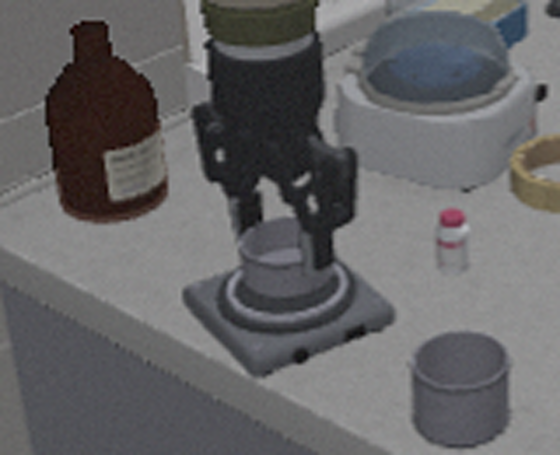

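The pan hangs centred over the seat ring. I lower it the rest of the way.

>>> {"api": "jog_arm", "payload": {
  "moves": [
    {"fingers": 1,"slide": [1,0,8],"angular": [0,0,0]},
    {"fingers": 1,"slide": [1,0,13],"angular": [0,0,0]},
    {"fingers": 1,"slide": [1,0,16],"angular": [0,0,0]},
    {"fingers": 1,"slide": [1,0,16],"angular": [0,0,0]},
    {"fingers": 1,"slide": [1,0,16],"angular": [0,0,0]}
  ]
}}

```text
clock: 5.78
tcp_pos: [0.6102, 0.2003, 0.0494]
orientation: [0.0, 0.707, 0.707, -0.0]
wrist_force: [0.0, 1.1, -1.9]
finger_gap: 0.0612
grip_force: 46.3
```

>>> {"api": "jog_arm", "payload": {
  "moves": [
    {"fingers": 1,"slide": [0,0,1],"angular": [0,0,0]},
    {"fingers": 1,"slide": [0,0,2],"angular": [0,0,0]},
    {"fingers": 1,"slide": [0,0,2.5],"angular": [0,0,0]},
    {"fingers": 1,"slide": [0,0,2.5],"angular": [0,0,0]}
  ]
}}

```text
clock: 6.12
tcp_pos: [0.6105, 0.2004, 0.0488]
orientation: [0.001, 0.707, 0.707, 0.001]
wrist_force: [-3.4, -1.1, 8.6]
finger_gap: 0.0612
grip_force: 47.3
```

Contact came at the expected height, so the pan is on the seat. I release, lift, and head for the fine sieve.

>>> {"api": "jog_arm", "payload": {
  "moves": [
    {"fingers": 0,"slide": [0,0,0],"angular": [0,0,0]},
    {"fingers": 0,"slide": [0,0,0],"angular": [0,0,0]},
    {"fingers": 0,"slide": [0,0,0],"angular": [0,0,0]},
    {"fingers": 0,"slide": [0,0,0],"angular": [0,0,0]},
    {"fingers": 0,"slide": [0,0,-120],"angular": [0,0,0]},
    {"fingers": 0,"slide": [0,0,-120],"angular": [0,0,0]},
    {"fingers": 0,"slide": [0,0,-120],"angular": [0,0,0]},
    {"fingers": 0,"slide": [-100,0,-150],"angular": [0,0,0]},
    {"fingers": 0,"slide": [-300,0,-150],"angular": [0,0,0]},
    {"fingers": 0,"slide": [-300,0,-150],"angular": [0,0,0]}
  ]
}}

```text
clock: 6.95
tcp_pos: [0.611, 0.0768, 0.1862]
orientation: [0.001, 0.706, 0.708, 0.001]
wrist_force: [1.0, -0.2, 0.6]
finger_gap: 0.0856
grip_force: 0.0
```

```bash
python3 st.py .603 -.31 .15
```

```text
t 6.95 tcp [0.611  0.0768 0.1862] F [ 1.  -0.2  0.6] gap 0.0856 grip 0.0
[[-0.002, 1.0, 0.003], [1.0, 0.002, -0.0], [-0.0, 0.003, -1.0]]
slide mm [-386.8   -9.    36.3]
```

>>> {"api": "jog_arm", "payload": {
  "moves": [
    {"fingers": 0,"slide": [-380,-9,-30],"angular": [0,0,0]},
    {"fingers": 0,"slide": [-380,-9,-30],"angular": [0,0,0]},
    {"fingers": 0,"slide": [-380,-9,-30],"angular": [0,0,0]},
    {"fingers": 0,"slide": [-380,-9,-30],"angular": [0,0,0]},
    {"fingers": 0,"slide": [-380,-9,-30],"angular": [0,0,0]},
    {"fingers": 0,"slide": [-380,-9,-30],"angular": [0,0,0]},
    {"fingers": 0,"slide": [-380,-9,-30],"angular": [0,0,0]},
    {"fingers": 0,"slide": [-380,-9,0],"angular": [0,0,0]},
    {"fingers": 0,"slide": [-383,-9,40],"angular": [0,0,0]},
    {"fingers": 0,"slide": [-385,-9,60],"angular": [0,0,0]}
  ]
}}

```text
clock: 7.78
tcp_pos: [0.6027, -0.3089, 0.1334]
orientation: [0.004, 0.708, 0.706, 0.0]
wrist_force: [0.9, -0.1, -0.6]
finger_gap: 0.0855
grip_force: 0.0
```

```bash
python3 st.py .603 -.31 .026; python3 -c "
from h import *
p=read_camera('scene')
print('fine',fit(p,C['fine_sieve_center'],.603,-.31,.01))
print('pan',fit(p,[(.032,.056),(.03,.056)],.61,.2,.012))
p=read_camera('top')
print('pan',fit(p,[(.032,.056),(.03,.056)],.61,.2,.012))
print('coarse',fit(p,[(.032,.056),(.032,.008)],.43,.21,.012))
"
```

```text
t 7.78 tcp [ 0.6027 -0.3089  0.1334] F [ 0.9 -0.1 -0.6] gap 0.0855 grip 0.0
[[0.003, 1.0, 0.006], [1.0, -0.003, -0.005], [-0.005, 0.006, -1.0]]
slide mm [ -0.6  -0.3 107.4]
fine (np.float32(165.78876), np.float64(0.6019999999999999), np.float64(-0.3095))
pan (np.float32(199.11298), np.float64(0.6109999999999997), np.float64(0.1985))
pan (np.float32(118.5574), np.float64(0.6009999999999996), np.float64(0.186))
coarse (np.float32(15.298317), np.float64(0.444), np.float64(0.224))
```

>>> {"api": "jog_arm", "payload": {
  "moves": [
    {"fingers": 0,"slide": [0,0,90],"angular": [0,0,0]},
    {"fingers": 0,"slide": [0,0,90],"angular": [0,0,0]},
    {"fingers": 0,"slide": [0,0,107],"angular": [0,0,0]},
    {"fingers": 0,"slide": [0,0,107],"angular": [0,0,0]},
    {"fingers": 1,"slide": [0,0,107],"angular": [0,0,0]},
    {"fingers": 1,"slide": [0,0,107],"angular": [0,0,0]},
    {"fingers": 1,"slide": [0,0,107],"angular": [0,0,0]},
    {"fingers": 1,"slide": [0,0,107],"angular": [0,0,0]},
    {"fingers": 1,"slide": [0,0,107],"angular": [0,0,0]},
    {"fingers": 1,"slide": [0,0,107],"angular": [0,0,0]}
  ]
}}

```text
clock: 8.72
tcp_pos: [0.603, -0.3048, 0.0274]
orientation: [0.003, 0.707, 0.707, 0.001]
wrist_force: [0.4, 0.0, 6.9]
finger_gap: 0.0618
grip_force: 44.1
```

>>> {"api": "jog_arm", "payload": {
  "moves": [
    {"fingers": 1,"slide": [0,0,-60],"angular": [0,0,0]},
    {"fingers": 1,"slide": [0,0,-170],"angular": [0,0,0]},
    {"fingers": 1,"slide": [0,0,-170],"angular": [0,0,0]},
    {"fingers": 1,"slide": [0,0,-170],"angular": [0,0,0]},
    {"fingers": 1,"slide": [0,0,-170],"angular": [0,0,0]},
    {"fingers": 1,"slide": [350,8,-170],"angular": [0,0,0]},
    {"fingers": 1,"slide": [350,8,-170],"angular": [0,0,0]},
    {"fingers": 1,"slide": [350,8,-170],"angular": [0,0,0]},
    {"fingers": 1,"slide": [350,8,-170],"angular": [0,0,0]},
    {"fingers": 1,"slide": [350,8,-170],"angular": [0,0,0]}
  ]
}}

```text
clock: 9.55
tcp_pos: [0.6058, -0.094, 0.1951]
orientation: [0.001, 0.707, 0.707, 0.0]
wrist_force: [0.1, 0.4, -0.6]
finger_gap: 0.0617
grip_force: 44.5
```

```bash
python3 st.py .6105 .1995 .14
```

```text
t 9.55 tcp [ 0.6058 -0.094   0.1951] F [ 0.1  0.4 -0.6] gap 0.0617 grip 44.54650861211121
[[0.001, 1.0, 0.001], [1.0, -0.001, -0.0], [-0.0, 0.001, -1.0]]
slide mm [293.5   4.3  55. ]
```

>>> {"api": "jog_arm", "payload": {
  "moves": [
    {"fingers": 1,"slide": [294,4,0],"angular": [0,0,0]},
    {"fingers": 1,"slide": [294,4,0],"angular": [0,0,0]},
    {"fingers": 1,"slide": [294,4,0],"angular": [0,0,0]},
    {"fingers": 1,"slide": [294,4,0],"angular": [0,0,0]},
    {"fingers": 1,"slide": [294,4,0],"angular": [0,0,0]},
    {"fingers": 1,"slide": [294,4,0],"angular": [0,0,0]},
    {"fingers": 1,"slide": [294,4,0],"angular": [0,0,0]},
    {"fingers": 1,"slide": [294,4,55],"angular": [0,0,0]},
    {"fingers": 1,"slide": [294,4,70],"angular": [0,0,0]},
    {"fingers": 1,"slide": [294,4,80],"angular": [0,0,0]}
  ]
}}

```text
clock: 10.38
tcp_pos: [0.6072, 0.1993, 0.1102]
orientation: [-0.002, 0.706, 0.708, -0.002]
wrist_force: [-1.9, -0.1, -2.0]
finger_gap: 0.062
grip_force: 44.5
```

```bash
python3 st.py .6105 .1995 .0754; python3 -c "
from h import *
p=read_camera('scene'); s=get_state()['tcp_pos']
for g in(.0274,.0254): print(fit(p,[(.032,s[2]-g+.04),(.032,s[2]-g+.008)],s[0],s[1],.01),s)
u=proj(p,s)[0].astype(int); a=p['color'][u[1]-70:u[1]+60,u[0]-80:u[0]+80,::-1]
cv2.imwrite('pics/g4.png',cv2.resize(a,None,fx=3.5,fy=3.5,interpolation=cv2.INTER_CUBIC))"
```

```text
t 10.38 tcp [0.6072 0.1993 0.1102] F [-1.9 -0.1 -2. ] gap 0.062 grip 44.531428618356586
[[-0.002, 1.0, -0.006], [1.0, 0.002, -0.001], [-0.001, -0.006, -1.0]]
slide mm [ 0.2  3.5 34.8]
(np.float32(167.59894), np.float64(0.606350332968682), np.float64(0.19194975683830845)) [0.60685033 0.19844976 0.10971436]
(np.float32(167.88553), np.float64(0.604350332968682), np.float64(0.19394975683830845)) [0.60685033 0.19844976 0.10971436]
```

View pics/g4.png

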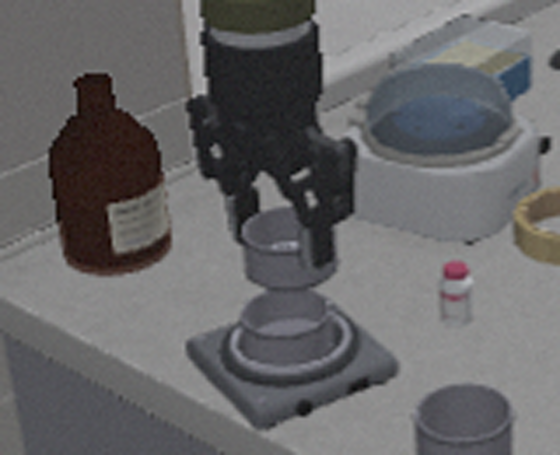

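The sieve sits about 5 mm to −y of the TCP, which agrees with the grasp readings. I shift by +5 and +5, lower somewhat, and recheck.

>>> {"api": "jog_arm", "payload": {
  "moves": [
    {"fingers": 1,"slide": [5,5,0],"angular": [0,0,0]},
    {"fingers": 1,"slide": [5,5,12],"angular": [0,0,0]},
    {"fingers": 1,"slide": [5,5,20],"angular": [0,0,0]},
    {"fingers": 1,"slide": [5,5,20],"angular": [0,0,0]}
  ]
}}

```text
clock: 10.77
tcp_pos: [0.6156, 0.2029, 0.0946]
orientation: [0.0, 0.708, 0.707, 0.0]
wrist_force: [-0.2, -0.4, -1.5]
finger_gap: 0.0619
grip_force: 44.6
```

```bash
python3 st.py .6115 .2045 .0754; python3 -c "
from h import *
p=read_camera('scene'); s=np.mean([get_state()['tcp_pos'] for _ in range(3)],0)
for g in(.0274,.0254): print(fit(p,[(.032,s[2]-g+.04),(.032,s[2]-g+.008)],s[0],s[1],.01),s)
print(fit(p,[(.032,.056)],.61,.2,.008))"
```

```text
t 10.77 tcp [0.6156 0.2029 0.0946] F [-0.2 -0.4 -1.5] gap 0.0619 grip 44.596694223582745
[[0.001, 1.0, 0.0], [1.0, -0.001, 0.0], [0.0, 0.0, -1.0]]
slide mm [ 1.6 -4.1 19.2]
(np.float32(148.02625), np.float64(0.6150156601092591), np.float64(0.19541328151825474)) [0.61551566 0.20291328 0.09501187]
(np.float32(148.5543), np.float64(0.6125156601092592), np.float64(0.19741328151825474)) [0.61551566 0.20291328 0.09501187]
(np.float32(61.001366), np.float64(0.6109999999999999), np.float64(0.1975))
```

>>> {"api": "jog_arm", "payload": {
  "moves": [
    {"fingers": 1,"slide": [2,-3,0],"angular": [0,0,0]},
    {"fingers": 1,"slide": [2,-3,8],"angular": [0,0,0]},
    {"fingers": 1,"slide": [2,-3,12],"angular": [0,0,0]},
    {"fingers": 1,"slide": [2,-3,15],"angular": [0,0,0]},
    {"fingers": 1,"slide": [2,-3,17],"angular": [0,0,0]},
    {"fingers": 1,"slide": [2,-3,17],"angular": [0,0,0]}
  ]
}}

```text
clock: 11.32
tcp_pos: [0.6116, 0.2053, 0.0766]
orientation: [-0.0, 0.707, 0.707, -0.001]
wrist_force: [-0.4, 0.1, -0.8]
finger_gap: 0.062
grip_force: 44.6
```

>>> {"api": "jog_arm", "payload": {
  "moves": [
    {"fingers": 1,"slide": [0,0,1.5],"angular": [0,0,0]},
    {"fingers": 1,"slide": [0,0,3],"angular": [0,0,0]},
    {"fingers": 1,"slide": [0,0,3],"angular": [0,0,0]}
  ]
}}

```text
clock: 11.57
tcp_pos: [0.6123, 0.2055, 0.0755]
orientation: [0.0, 0.707, 0.707, 0.0]
wrist_force: [-1.5, 0.0, 5.0]
finger_gap: 0.0618
grip_force: 45.0
```

Seated at the predicted height (0.0755). I release, lift, and go to the coarse sieve.

>>> {"api": "jog_arm", "payload": {
  "moves": [
    {"fingers": 0,"slide": [0,0,0],"angular": [0,0,0]},
    {"fingers": 0,"slide": [0,0,0],"angular": [0,0,0]},
    {"fingers": 0,"slide": [0,0,0],"angular": [0,0,0]},
    {"fingers": 0,"slide": [0,0,0],"angular": [0,0,0]},
    {"fingers": 0,"slide": [0,0,-90],"angular": [0,0,0]},
    {"fingers": 0,"slide": [0,0,-90],"angular": [0,0,0]},
    {"fingers": 0,"slide": [0,0,-90],"angular": [0,0,0]},
    {"fingers": 0,"slide": [5,-182,-90],"angular": [0,0,0]},
    {"fingers": 0,"slide": [5,-182,-90],"angular": [0,0,0]},
    {"fingers": 0,"slide": [5,-182,-90],"angular": [0,0,0]}
  ]
}}

```text
clock: 12.4
tcp_pos: [0.4864, 0.2088, 0.1641]
orientation: [0.0, 0.708, 0.707, 0.0]
wrist_force: [0.1, 0.6, 0.2]
finger_gap: 0.0856
grip_force: 0.0
```

```bash
python3 st.py .43 .211 .15; python3 -c "
from h import *
p=read_camera('scene')
print('coarse',fit(p,C['coarse_sieve_center'],.43,.211,.01),fit(p,[(.032,.056),(.032,.008)],.43,.211,.01))
print('fine',fit(p,[(.032,.088),(.03,.088)],.61,.2,.01))
u=proj(p,[.61,.2,.08])[0].astype(int); a=p['color'][u[1]-60:u[1]+70,u[0]-80:u[0]+80,::-1]
cv2.imwrite('pics/g5.png',cv2.resize(a,None,fx=3.5,fy=3.5,interpolation=cv2.INTER_CUBIC))"
```

```text
t 12.4 tcp [0.4864 0.2088 0.1641] F [0.1 0.6 0.2] gap 0.0856 grip 0.0
[[0.001, 1.0, 0.001], [1.0, -0.001, 0.0], [0.0, 0.001, -1.0]]
slide mm [  2.1 -56.4  14. ]
coarse (np.float32(198.48645), np.float64(0.4315), np.float64(0.213)) (np.float32(202.82455), np.float64(0.4315), np.float64(0.213))
fine (np.float32(229.56859), np.float64(0.6119999999999998), np.float64(0.1985))
```

View pics/g5.png

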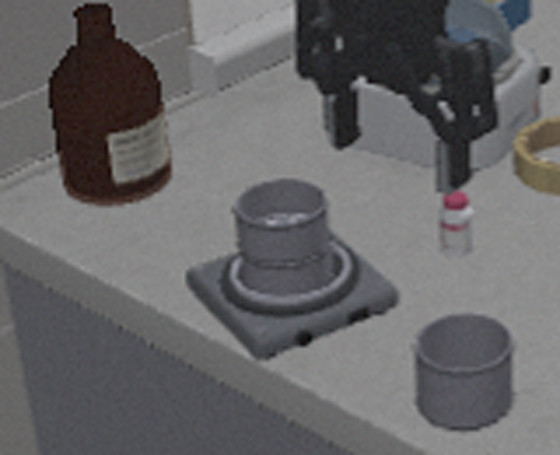

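The fine sieve sits level and home on the pan, with its rim at about (.612,.1985). Next I grasp the coarse sieve at (.4315,.213).

>>> {"api": "jog_arm", "payload": {
  "moves": [
    {"fingers": 0,"slide": [4,-55,0],"angular": [0,0,0]},
    {"fingers": 0,"slide": [4,-55,0],"angular": [0,0,0]},
    {"fingers": 0,"slide": [4,-55,20],"angular": [0,0,0]},
    {"fingers": 0,"slide": [4,-55,60],"angular": [0,0,0]},
    {"fingers": 0,"slide": [4,-55,100],"angular": [0,0,0]},
    {"fingers": 0,"slide": [4,-55,126],"angular": [0,0,0]},
    {"fingers": 0,"slide": [4,-55,126],"angular": [0,0,0]},
    {"fingers": 0,"slide": [4,-55,126],"angular": [0,0,0]}
  ]
}}

```text
clock: 13.12
tcp_pos: [0.4311, 0.2125, 0.0376]
orientation: [-0.001, 0.707, 0.707, -0.001]
wrist_force: [0.4, -0.0, 0.6]
finger_gap: 0.0856
grip_force: 0.0
```

>>> {"api": "jog_arm", "payload": {
  "moves": [
    {"fingers": 1,"slide": [0,0,0],"angular": [0,0,0]},
    {"fingers": 1,"slide": [0,0,0],"angular": [0,0,0]},
    {"fingers": 1,"slide": [0,0,0],"angular": [0,0,0]},
    {"fingers": 1,"slide": [0,0,0],"angular": [0,0,0]},
    {"fingers": 1,"slide": [0,0,0],"angular": [0,0,0]},
    {"fingers": 1,"slide": [0,0,0],"angular": [0,0,0]}
  ]
}}

```text
clock: 13.62
tcp_pos: [0.4339, 0.2135, 0.0409]
orientation: [0.001, 0.707, 0.707, 0.002]
wrist_force: [-1.9, 0.3, 6.6]
finger_gap: 0.0635
grip_force: 43.2
```

```bash
python3 st.py .613 .2 .16;python3 st.py .613 .2 .16
```

```text
t 13.62 tcp [0.4339 0.2135 0.0409] F [-1.9  0.3  6.6] gap 0.0635 grip 43.168728947639465
[[0.0, 1.0, 0.004], [1.0, -0.0, 0.001], [0.001, 0.004, -1.0]]
slide mm [ -13.3  179.6 -118.3]
t 13.62 tcp [0.4339 0.2135 0.0409] F [-1.9  0.3  6.6] gap 0.0635 grip 43.168728947639465
[[0.0, 1.0, 0.004], [1.0, -0.0, 0.001], [0.001, 0.004, -1.0]]
slide mm [ -13.3  179.6 -118.3]
```

>>> {"api": "jog_arm", "payload": {
  "moves": [
    {"fingers": 1,"slide": [0,0,-40],"angular": [0,0,0]},
    {"fingers": 1,"slide": [0,0,-130],"angular": [0,0,0]},
    {"fingers": 1,"slide": [0,0,-130],"angular": [0,0,0]},
    {"fingers": 1,"slide": [0,0,-130],"angular": [0,0,0]},
    {"fingers": 1,"slide": [-13,178,-130],"angular": [0,0,0]},
    {"fingers": 1,"slide": [-13,178,-130],"angular": [0,0,0]},
    {"fingers": 1,"slide": [-13,178,-130],"angular": [0,0,0]},
    {"fingers": 1,"slide": [-13,178,-130],"angular": [0,0,0]},
    {"fingers": 1,"slide": [-13,178,-130],"angular": [0,0,0]},
    {"fingers": 1,"slide": [-13,178,-115],"angular": [0,0,0]}
  ]
}}

```text
clock: 14.45
tcp_pos: [0.6165, 0.1994, 0.1564]
orientation: [0.003, 0.708, 0.706, 0.004]
wrist_force: [0.9, 0.4, -1.0]
finger_gap: 0.0633
grip_force: 45.9
```

```bash
python3 st.py .613 .2 .12; cat > chk.py <<'E'
from h import *
import sys
g,h,zr=map(float,sys.argv[1:4])
p=read_camera('scene'); s=np.mean([get_state()['tcp_pos'] for _ in range(3)],0)
for d in(0,-.002): print(np.round(fit(p,[(.032,s[2]-g+d+h),(.032,s[2]-g+d+.008)],s[0],s[1],.01),4),s)
print(fit(p,[(.032,zr)],.611,.199,.008))
u=proj(p,s)[0].astype(int); a=p['color'][u[1]-60:u[1]+90,u[0]-80:u[0]+80,::-1]
cv2.imwrite(sys.argv[4],cv2.resize(a,None,fx=3.5,fy=3.5,interpolation=cv2.INTER_CUBIC))
E
python3 chk.py .040 .056 .088 pics/g6.png
```

```text
t 14.45 tcp [0.6165 0.1994 0.1564] F [ 0.9  0.4 -1. ] gap 0.0633 grip 45.917153880000114
[[0.002, 1.0, 0.009], [1.0, -0.002, 0.001], [0.001, 0.009, -1.0]]
slide mm [ 0.6 -3.8 36.4]
[130.8089   0.6213   0.1942] [0.6123184  0.19922642 0.15155788]
[128.9472   0.6238   0.1917] [0.6123184  0.19922642 0.15155788]
(np.float32(94.4788), np.float64(0.6119999999999997), np.float64(0.199))
```

View pics/g6.png

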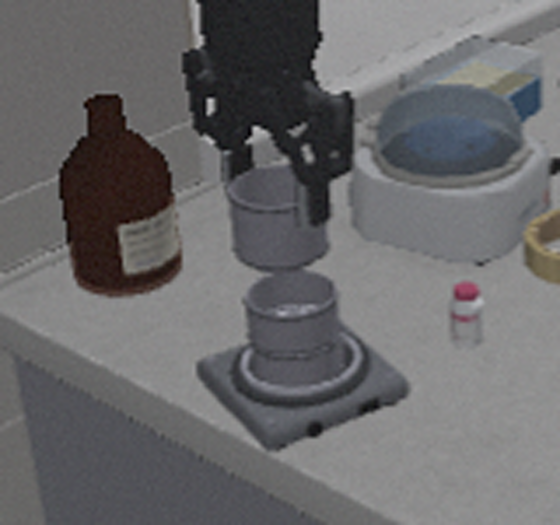

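```bash
python3 chk.py .040 .056 .088 pics/x.png;python3 chk.py .0365 .056 .088 pics/x.png
```

```text
[125.8499   0.6105   0.2003] [0.61002491 0.19926732 0.15168379]
[124.2014   0.6135   0.1978] [0.61002491 0.19926732 0.15168379]
(np.float32(86.56531), np.float64(0.6119999999999997), np.float64(0.199))
[125.9415   0.6019   0.206 ] [0.60940454 0.19953331 0.15259742]
[125.0114   0.6049   0.2035] [0.60940454 0.19953331 0.15259742]
(np.float32(85.05609), np.float64(0.6119999999999997), np.float64(0.199))
```

Once settled, the sieve is within 2 mm of the axis. I lower it.

>>> {"api": "jog_arm", "payload": {
  "moves": [
    {"fingers": 1,"slide": [-1,2,0],"angular": [0,0,0]},
    {"fingers": 1,"slide": [-1,2,12],"angular": [0,0,0]},
    {"fingers": 1,"slide": [-1,2,18],"angular": [0,0,0]},
    {"fingers": 1,"slide": [-1,2,23],"angular": [0,0,0]},
    {"fingers": 1,"slide": [-1,2,26],"angular": [0,0,0]},
    {"fingers": 1,"slide": [-1,2,28],"angular": [0,0,0]},
    {"fingers": 1,"slide": [-1,2,28],"angular": [0,0,0]}
  ]
}}

```text
clock: 15.18
tcp_pos: [0.6118, 0.1989, 0.1252]
orientation: [-0.0, 0.707, 0.707, -0.0]
wrist_force: [-0.2, 0.6, -1.9]
finger_gap: 0.0635
grip_force: 45.9
```

>>> {"api": "jog_arm", "payload": {
  "moves": [
    {"fingers": 1,"slide": [0,0,2],"angular": [0,0,0]},
    {"fingers": 1,"slide": [0,0,3],"angular": [0,0,0]},
    {"fingers": 1,"slide": [0,0,3],"angular": [0,0,0]}
  ]
}}

```text
clock: 15.43
tcp_pos: [0.6121, 0.1988, 0.1223]
orientation: [0.0, 0.707, 0.707, -0.0]
wrist_force: [0.4, -0.7, -1.8]
finger_gap: 0.0634
grip_force: 45.9
```

>>> {"api": "jog_arm", "payload": {
  "moves": [
    {"fingers": 1,"slide": [0,0,1.5],"angular": [0,0,0]},
    {"fingers": 1,"slide": [0,0,3],"angular": [0,0,0]},
    {"fingers": 1,"slide": [0,0,3],"angular": [0,0,0]}
  ]
}}

```text
clock: 15.68
tcp_pos: [0.6125, 0.1989, 0.121]
orientation: [0.001, 0.707, 0.707, 0.001]
wrist_force: [-2.0, -0.6, 5.3]
finger_gap: 0.0635
grip_force: 46.5
```

Contact came at the expected height. I release, lift, and travel to the lid.

>>> {"api": "jog_arm", "payload": {
  "moves": [
    {"fingers": 0,"slide": [0,0,0],"angular": [0,0,0]},
    {"fingers": 0,"slide": [0,0,0],"angular": [0,0,0]},
    {"fingers": 0,"slide": [0,0,0],"angular": [0,0,0]},
    {"fingers": 0,"slide": [0,0,0],"angular": [0,0,0]},
    {"fingers": 0,"slide": [0,0,-90],"angular": [0,0,0]},
    {"fingers": 0,"slide": [0,0,-90],"angular": [0,0,0]},
    {"fingers": 0,"slide": [0,0,-90],"angular": [0,0,0]},
    {"fingers": 0,"slide": [-361,-161,-90],"angular": [0,0,0]},
    {"fingers": 0,"slide": [-361,-161,-90],"angular": [0,0,0]},
    {"fingers": 0,"slide": [-361,-161,-90],"angular": [0,0,0]}
  ]
}}

```text
clock: 16.52
tcp_pos: [0.5609, 0.0841, 0.2094]
orientation: [0.001, 0.706, 0.708, 0.0]
wrist_force: [0.1, -0.1, 0.3]
finger_gap: 0.0856
grip_force: 0.0
```

>>> {"api": "jog_arm", "payload": {
  "moves": [
    {"fingers": 0,"slide": [-262,-117,0],"angular": [0,0,0]},
    {"fingers": 0,"slide": [-262,-117,0],"angular": [0,0,0]},
    {"fingers": 0,"slide": [-262,-117,0],"angular": [0,0,0]},
    {"fingers": 0,"slide": [-262,-117,0],"angular": [0,0,0]},
    {"fingers": 0,"slide": [-262,-117,0],"angular": [0,0,0]},
    {"fingers": 0,"slide": [-262,-117,0],"angular": [0,0,0]},
    {"fingers": 0,"slide": [-262,-117,0],"angular": [0,0,0]},
    {"fingers": 0,"slide": [-262,-117,0],"angular": [0,0,0]}
  ]
}}

```text
clock: 17.18
tcp_pos: [0.4421, -0.1826, 0.2096]
orientation: [0.001, 0.71, 0.704, -0.001]
wrist_force: [-0.4, 0.5, 0.0]
finger_gap: 0.0854
grip_force: 0.0
```

```bash
python3 st.py .4515 -.1625 .1; python3 -c "
from h import *
p=read_camera('scene')
print('lid',fit(p,C['lid_center'],.4515,-.1625,.01))
print('coarse',fit(p,[(.032,.136),(.03,.136)],.612,.199,.01))
u=proj(p,[.61,.2,.1])[0].astype(int); a=p['color'][u[1]-60:u[1]+70,u[0]-80:u[0]+80,::-1]
cv2.imwrite('pics/g7.png',cv2.resize(a,None,fx=3.5,fy=3.5,interpolation=cv2.INTER_CUBIC))"
```

```text
t 17.18 tcp [ 0.4421 -0.1826  0.2096] F [-0.4  0.5  0. ] gap 0.0854 grip 0.0
[[0.008, 1.0, 0.0], [1.0, -0.008, -0.003], [-0.003, 0.0, -1.0]]
slide mm [ 20.5   9.2 109.5]
lid (np.float32(191.06963), np.float64(0.45), np.float64(-0.1595))
coarse (np.float32(185.24594), np.float64(0.612), np.float64(0.199))
```

View pics/g7.png

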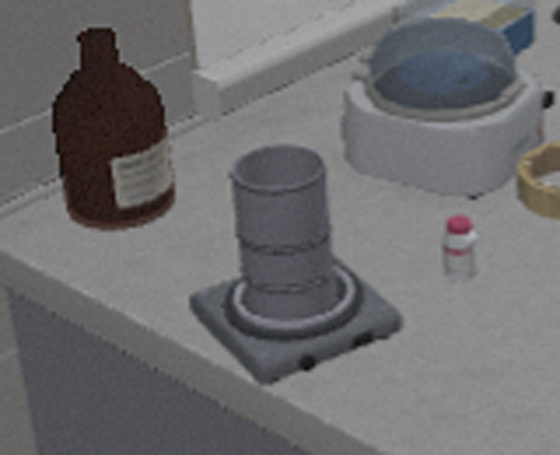

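The three parts stand straight and home, with the rim at (.612,.199). I now go over the lid knob.

>>> {"api": "jog_arm", "payload": {
  "moves": [
    {"fingers": 0,"slide": [21,9,60],"angular": [0,0,0]},
    {"fingers": 0,"slide": [21,9,100],"angular": [0,0,0]},
    {"fingers": 0,"slide": [21,9,130],"angular": [0,0,0]},
    {"fingers": 0,"slide": [21,9,150],"angular": [0,0,0]},
    {"fingers": 0,"slide": [21,9,150],"angular": [0,0,0]},
    {"fingers": 0,"slide": [21,9,150],"angular": [0,0,0]}
  ]
}}

```text
clock: 17.73
tcp_pos: [0.4522, -0.1548, 0.0585]
orientation: [-0.002, 0.707, 0.708, -0.0]
wrist_force: [1.3, -0.9, 1.1]
finger_gap: 0.085
grip_force: 0.0
```

```bash
python3 st.py .451 -.161 .0275
```

```text
t 17.73 tcp [ 0.4522 -0.1548  0.0585] F [ 1.3 -0.9  1.1] gap 0.085 grip 0.0
[[-0.001, 1.0, -0.003], [1.0, 0.001, 0.002], [0.002, -0.003, -1.0]]
slide mm [-6.3 -1.1 31. ]
```

>>> {"api": "jog_arm", "payload": {
  "moves": [
    {"fingers": 0,"slide": [-6,-1,10],"angular": [0,0,0]},
    {"fingers": 0,"slide": [-6,-1,26],"angular": [0,0,0]},
    {"fingers": 0,"slide": [-6,-1,29],"angular": [0,0,0]},
    {"fingers": 0,"slide": [-6,-1,29],"angular": [0,0,0]}
  ]
}}

```text
clock: 18.07
tcp_pos: [0.4526, -0.1627, 0.031]
orientation: [0.0, 0.707, 0.707, 0.0]
wrist_force: [0.3, -0.1, -0.3]
finger_gap: 0.0856
grip_force: 0.0
```

```bash
python3 st.py .451 -.161 .0275; python3 -c "
from h import *
for c in ('scene','top'):
    p=read_camera(c); s=get_state()['tcp_pos']; print(s)
    u=proj(p,[.451,-.161,.04])[0].astype(int); a=p['color'][u[1]-60:u[1]+60,u[0]-60:u[0]+60,::-1]
    cv2.imwrite('pics/g8%s.png'%c,cv2.resize(a,(390,390),interpolation=cv2.INTER_CUBIC))
cv2.imwrite('pics/g8.png',np.hstack([cv2.imread('pics/g8scene.png'),cv2.imread('pics/g8top.png')]))"
```

```text
t 18.07 tcp [ 0.4526 -0.1627  0.031 ] F [ 0.3 -0.1 -0.3] gap 0.0856 grip 0.0
[[0.001, 1.0, 0.001], [1.0, -0.001, -0.001], [-0.001, 0.001, -1.0]]
slide mm [ 1.7 -1.6  3.5]
[ 0.45279321 -0.16282258  0.03139987]
[ 0.45298143 -0.16289401  0.03159481]
```

View pics/g8.png

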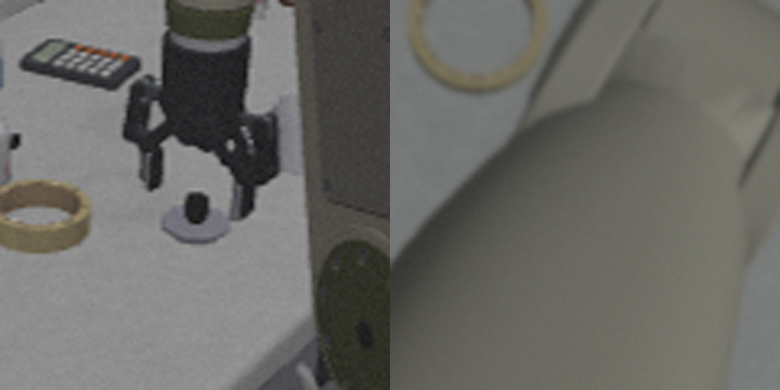

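The fingers straddle the knob (left panel about (197,207)), with the tips above the disc. I lower 4 mm and close.

>>> {"api": "jog_arm", "payload": {
  "moves": [
    {"fingers": 0.5,"slide": [1,-1,4],"angular": [0,0,0]},
    {"fingers": 1,"slide": [1,-1,4],"angular": [0,0,0]},
    {"fingers": 1,"slide": [1,-1,4],"angular": [0,0,0]},
    {"fingers": 1,"slide": [1,-1,4],"angular": [0,0,0]},
    {"fingers": 1,"slide": [1,-1,4],"angular": [0,0,0]},
    {"fingers": 1,"slide": [1,-1,4],"angular": [0,0,0]},
    {"fingers": 1,"slide": [1,-1,4],"angular": [0,0,0]},
    {"fingers": 1,"slide": [1,-1,4],"angular": [0,0,0]},
    {"fingers": 1,"slide": [1,-1,4],"angular": [0,0,0]},
    {"fingers": 1,"slide": [1,-1,4],"angular": [0,0,0]}
  ]
}}

```text
clock: 19.0
tcp_pos: [0.4514, -0.1614, 0.0267]
orientation: [0.0, 0.707, 0.707, 0.0]
wrist_force: [-0.6, 1.0, 4.1]
finger_gap: 0.0203
grip_force: 39.3
```

```bash
python3 st.py .613 .199 .2
```

```text
t 19.0 tcp [ 0.4514 -0.1614  0.0267] F [-0.6  1.   4.1] gap 0.0203 grip 39.318569603492506
[[0.0, 1.0, 0.001], [1.0, -0.0, -0.0], [-0.0, 0.001, -1.0]]
slide mm [ 360.3  161.6 -173.3]
```

>>> {"api": "jog_arm", "payload": {
  "moves": [
    {"fingers": 1,"slide": [0,0,-40],"angular": [0,0,0]},
    {"fingers": 1,"slide": [0,0,-190],"angular": [0,0,0]},
    {"fingers": 1,"slide": [0,0,-190],"angular": [0,0,0]},
    {"fingers": 1,"slide": [0,0,-190],"angular": [0,0,0]},
    {"fingers": 1,"slide": [0,0,-190],"angular": [0,0,0]},
    {"fingers": 1,"slide": [180,81,-190],"angular": [0,0,0]},
    {"fingers": 1,"slide": [360,161,-190],"angular": [0,0,0]},
    {"fingers": 1,"slide": [360,161,-190],"angular": [0,0,0]},
    {"fingers": 1,"slide": [360,161,-190],"angular": [0,0,0]},
    {"fingers": 1,"slide": [360,161,-190],"angular": [0,0,0]}
  ]
}}

```text
clock: 19.83
tcp_pos: [0.5364, 0.0306, 0.216]
orientation: [-0.0, 0.707, 0.707, -0.0]
wrist_force: [0.9, -0.3, -1.1]
finger_gap: 0.02
grip_force: 39.7
```

```bash
python3 st.py .612 .199 .2
```

```text
t 19.83 tcp [0.5364 0.0306 0.216 ] F [ 0.9 -0.3 -1.1] gap 0.02 grip 39.65410936521948
[[0.001, 1.0, -0.0], [1.0, -0.001, -0.0], [-0.0, -0.0, -1.0]]
slide mm [168.5  75.4  15.9]
```

>>> {"api": "jog_arm", "payload": {
  "moves": [
    {"fingers": 1,"slide": [167,75,0],"angular": [0,0,0]},
    {"fingers": 1,"slide": [167,75,0],"angular": [0,0,0]},
    {"fingers": 1,"slide": [167,75,0],"angular": [0,0,0]},
    {"fingers": 1,"slide": [167,75,0],"angular": [0,0,0]},
    {"fingers": 1,"slide": [167,75,0],"angular": [0,0,0]},
    {"fingers": 1,"slide": [167,75,20],"angular": [0,0,0]},
    {"fingers": 1,"slide": [167,75,35],"angular": [0,0,0]},
    {"fingers": 1,"slide": [167,75,35],"angular": [0,0,0]},
    {"fingers": 1,"slide": [167,75,35],"angular": [0,0,0]}
  ]
}}

```text
clock: 20.58
tcp_pos: [0.6101, 0.1957, 0.1797]
orientation: [-0.001, 0.707, 0.707, -0.002]
wrist_force: [-0.7, -0.9, -1.0]
finger_gap: 0.0201
grip_force: 39.6
```

```bash
python3 - <<'E'
from h import *
p=read_camera('scene'); p=read_camera('scene'); s=np.mean([get_state()['tcp_pos'] for _ in range(3)],0); print(s)
for d in(0,.002,-.002): print(np.round(fit(p,[(.032,s[2]-.0267+.012+d),(.032,s[2]-.0267+.008+d)],s[0],s[1],.01),4))
print(fit(p,[(.032,.136)],.612,.199,.008))
u=proj(p,s)[0].astype(int); a=p['color'][max(u[1]-60,0):u[1]+100,u[0]-80:u[0]+80,::-1]
cv2.imwrite('pics/g9.png',cv2.resize(a,None,fx=3.5,fy=3.5,interpolation=cv2.INTER_CUBIC))
E
python3 st.py .612 .199 .1547
```

```text
[0.61150992 0.19558112 0.18194709]
[97.3286  0.612   0.1906]
[97.2937  0.609   0.1931]
[96.944   0.615   0.1881]
(np.float32(79.140594), np.float64(0.6124999999999997), np.float64(0.199))
t 20.68 tcp [0.6115 0.1956 0.1819] F [ 0.5 -0.3 -0. ] gap 0.0204 grip 39.636974509921856
[[0.001, 1.0, 0.0], [1.0, -0.001, -0.0], [-0.0, 0.0, -1.0]]
slide mm [ 3.4  0.5 27.2]
```

View pics/g9.png

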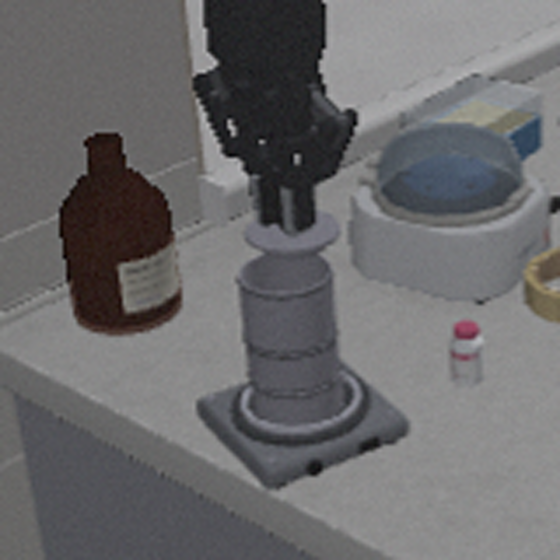

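The lid is held level but about 6–7 mm to −y of the stack axis. I shift +6 mm, lower, and recheck.

>>> {"api": "jog_arm", "payload": {
  "moves": [
    {"fingers": 1,"slide": [6,1,0],"angular": [0,0,0]},
    {"fingers": 1,"slide": [6,1,10],"angular": [0,0,0]},
    {"fingers": 1,"slide": [6,1,14],"angular": [0,0,0]},
    {"fingers": 1,"slide": [6,1,14],"angular": [0,0,0]},
    {"fingers": 1,"slide": [6,1,14],"angular": [0,0,0]}
  ]
}}

```text
clock: 21.1
tcp_pos: [0.6118, 0.2017, 0.1668]
orientation: [-0.0, 0.707, 0.707, -0.001]
wrist_force: [0.0, 0.6, -1.4]
finger_gap: 0.0201
grip_force: 39.7
```

```bash
python3 - <<'E'
from h import *
p=read_camera('scene'); p=read_camera('scene'); s=np.mean([get_state()['tcp_pos'] for _ in range(3)],0); print(s)
for d in(0,.002,-.002): print(np.round(fit(p,[(.032,s[2]-.0267+.012+d),(.032,s[2]-.0267+.008+d)],s[0],s[1],.01),4))
E
python3 st.py .612 .199 .1547
```

```text
[0.61227813 0.20176481 0.16738789]
[107.1328   0.6148   0.1943]
[106.9053   0.6123   0.1963]
[107.4532   0.6178   0.1918]
t 21.2 tcp [0.6123 0.2018 0.1674] F [-0.9  0.2 -1.3] gap 0.0199 grip 39.66175168854534
[[0.0, 1.0, -0.0], [1.0, -0.0, -0.0], [-0.0, -0.0, -1.0]]
slide mm [-2.8 -0.3 12.7]
```

>>> {"api": "jog_arm", "payload": {
  "moves": [
    {"fingers": 1,"slide": [2,-1,3],"angular": [0,0,0]},
    {"fingers": 1,"slide": [2,-1,6],"angular": [0,0,0]},
    {"fingers": 1,"slide": [2,-1,9],"angular": [0,0,0]},
    {"fingers": 1,"slide": [2,-1,11],"angular": [0,0,0]},
    {"fingers": 1,"slide": [2,-1,11],"angular": [0,0,0]}
  ]
}}

```text
clock: 21.62
tcp_pos: [0.6109, 0.2038, 0.1555]
orientation: [-0.0, 0.707, 0.707, -0.001]
wrist_force: [0.1, 0.3, -1.5]
finger_gap: 0.0202
grip_force: 39.7
```

>>> {"api": "jog_arm", "payload": {
  "moves": [
    {"fingers": 1,"slide": [0,0,1],"angular": [0,0,0]},
    {"fingers": 1,"slide": [0,0,2.5],"angular": [0,0,0]},
    {"fingers": 1,"slide": [0,0,2.5],"angular": [0,0,0]}
  ]
}}

```text
clock: 21.87
tcp_pos: [0.6115, 0.2039, 0.1547]
orientation: [0.0, 0.707, 0.707, 0.0]
wrist_force: [-1.0, -0.1, 4.0]
finger_gap: 0.0203
grip_force: 40.1
```

The lid is home at exactly the predicted height (0.1547). I release, lift clear, and look.

>>> {"api": "jog_arm", "payload": {
  "moves": [
    {"fingers": 0.5,"slide": [0,0,0],"angular": [0,0,0]},
    {"fingers": 0,"slide": [0,0,0],"angular": [0,0,0]},
    {"fingers": 0,"slide": [0,0,0],"angular": [0,0,0]},
    {"fingers": 0,"slide": [0,0,0],"angular": [0,0,0]},
    {"fingers": 0,"slide": [0,0,-70],"angular": [0,0,0]},
    {"fingers": 0,"slide": [0,0,-70],"angular": [0,0,0]},
    {"fingers": 0,"slide": [0,0,-70],"angular": [0,0,0]},
    {"fingers": 0,"slide": [-130,-60,-70],"angular": [0,0,0]},
    {"fingers": 0,"slide": [-130,-60,-70],"angular": [0,0,0]},
    {"fingers": 0,"slide": [-130,-60,-70],"angular": [0,0,0]}
  ]
}}

```text
clock: 22.7
tcp_pos: [0.5584, 0.0898, 0.2234]
orientation: [0.0, 0.706, 0.708, 0.0]
wrist_force: [0.6, -0.4, 0.4]
finger_gap: 0.0859
grip_force: 0.0
```

```bash
python3 - <<'E'
from h import *
p=read_camera('scene')
print(fit(p,[(.032,.140),(.032,.136)],.612,.199,.008))
im=cv2.resize(p["color"][:,:,::-1],None,fx=2.5,fy=2.5,interpolation=cv2.INTER_CUBIC)[180:780,300:1100]
cv2.imwrite('pics/end.png',im)
E
python3 st.py
```

```text
(np.float32(119.98027), np.float64(0.6144999999999997), np.float64(0.198))
t 22.75 tcp [0.5544 0.0837 0.2232] F [-5.1 -3.2 -0.2] gap 0.0851 grip 0.0
[[0.004, 1.0, -0.004], [1.0, -0.004, -0.004], [-0.004, -0.004, -1.0]]
```

View pics/end.png

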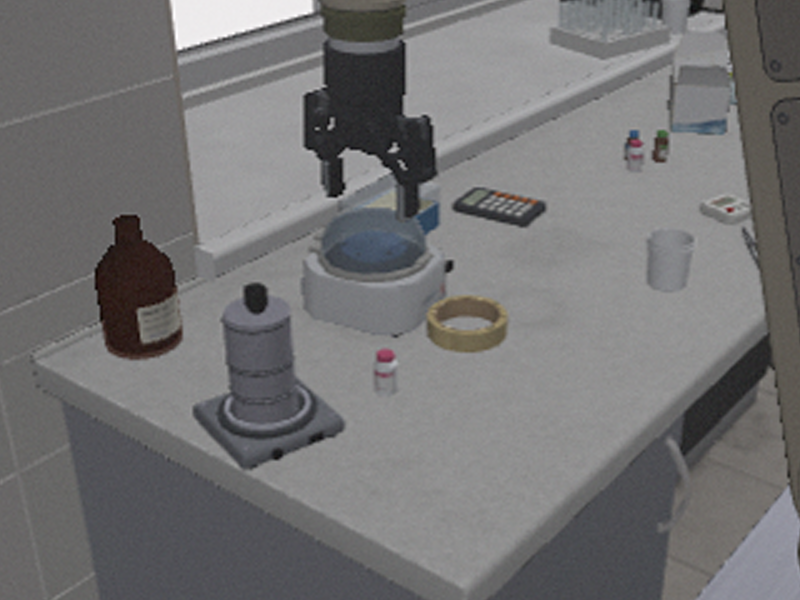

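The stack at about (258,360) stands upright with the lid fully home. The vial, tape and cup are in place and the arm is clear.

```bash
python3 -c "
from workcell import *
print(hand_in())"
```

```text
the job is handed in; nothing more can be done
None
```

The pan, fine sieve, coarse sieve and lid are stacked upright and fully home on the shaker seat, the cup, tape roll and vial were left in place, and I handed the job in at about 23 s on the robot's clock (the hand-in returned no verdict).

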